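Feel round the rim of a fresh print

ROBOT

A 7-joint arm with a two-finger parallel gripper is mounted at the origin on the work surface. World frame = base frame: x ahead of the robot, y to its left, z up, the work surface at z = 0. Lengths are in m, angles in rad, forces in N, time in s.
With the tool pointing down it reaches from about 0.4 to 0.9 m from the base axis. Payload 5.5 kg.
Tool frame: the origin (TCP) lies midway between the tips of the shut fingers; the grasp point (between the pads) lies 19 mm behind it (manip.grip_depth is the distance from the TCP to the grasp point, in m); z points along the fingers, x is the direction in which the jaws open and shut, and the axes are right-handed (so a half turn about z gives the same grasp; the last joint's range is limited). The gripper opens to 92 mm and grips with 3 to 60 N. Pads are 19 mm wide; open, the fingers measure 130 mm over their backs; the gripper's body (75 mm by 190 mm) begins 47 mm behind the grasp point.
Start: joints at [-0.918, 0.501, -0.427, 1.55, 0.221, 1.138, -0.21], TCP at [0.247, 0.601, 0.227] pointing down, gripper open.
Joint ranges: [-2.88, 2.88], [-0.31, 2.03], [-1.54, 1.56], [0.2, 2.42], [-1.41, 4.55], [0.19, 2.02], [-2.57, 2.57]. Speed limits (rad/s): [2.57, 2.57, 3.14, 3.14, 3.14, 3.14, 3.14].

INTERFACE

Orientations are given as a unit quaternion [x, y, z, w].
In Python, from bench import manip, effector, viewer gives the robot as it stands. Calls block until the motion is done:
- manip.move_pose(position, orientation): joint-space move of the TCP to a pose.
- manip.servo_line(position, ori=None, vel=0.15): straight line of the TCP; ori=None keeps the orientation; vel is the mean speed in m/s.
- manip.movej(angles): joint-space move.
- effector.open_jaws() and effector.close(f_grip=None): open the fingers fully, or close them until they stop; f_grip is the grip in N (None keeps the last).
- manip.sleep(seconds).
- manip.solve_ik(position, orientation): joint angles nearest the present ones, or None.
- viewer.get_image(name): name is "side" or "top"; returns the picture (384x512x3 uint8, red, green, blue); there is no depth.
- viewer.get_calibration(name): a dict with "vfov" (degrees; the focal length in pixels is half the picture's height over the tangent of half this angle, whatever the lens; pixels are square), "cx", "cy" (the principal point, pixels), "eye" and "attitude" of the camera in the world. Camera axes: x right, y down, z forward; pixel columns grow to the right and rows downward; lengths in m; the calibration is good to about 2 mm. A picture is of the moment at which its call begins. get_calibration takes no time and is no camera call.
A pose or a line that the arm cannot do raises manip.PlanningError and nothing moves.
- manip.hand_in(): hands the job in, once; it reports no verdict.
Readings, each from a call of its own:
- manip.current_clock(): time.
- manip.current_q(): joint angles.
- manip.current_joint_velocities(): joint speeds.
- manip.current_tau(): joint torques, N m.
- manip.current_tool_pos(): TCP position.
- manip.current_tcp_rot(): TCP orientation.
- manip.current_force(): force on the tool from outside, world axes, zero at the start.
- manip.current_wrist_torque(): the same for the moment, N m.
- manip.current_finger_gap(): finger opening in m.
Only numpy, scipy, OpenCV 4.12 (cv2) and the standard library are available. Lean on these libraries where they do the work, as an engineer would, in place of code of your own. Each camera call takes 0.05 s, during which the arm holds its last target. There are 200 camera calls.

TASK

Check the fresh print on the sprung bed for lifted corners: with closed fingertips, lightly touch the top of its U-shaped rim at the round boss and run along it, round both corners, to the plain square end. Keep enough pressure that the bed gives a few millimetres on its springs all the way, but never push the bed down to its stops or pull the print up, then move the fingers clear. Leave all the loose things around it where they are.

Things in the scene. Friction and masses are not known exactly. Their poses are not given: they have to be found in the camera images.
- carriage: fixed aluminium underframe of the printer bed, 190 x 190 mm, origin in the centre of its underside on the table; it may be turned any way. Over it floats the dark steel print plate, 200 x 200 mm, 5 mm thick, top face 45 mm above the table, turned like the carriage (plate x, y = carriage x, y).
- part (a point): centre of the plate's top face, under the white printed part: an open frame, a U-shaped upright rim round three sides of a square, 10 mm wide, flat-topped, its top 14 mm above the plate (59 mm above the table). In plate x, y (mm) the rim's centre line runs straight from the boss (start) at (-50,-60) to (-50,50), (50,50) and the plain end (50,-50).
- plate (a joint): how far the print plate with the part is pressed down on its springs, m: 0 at rest (to about 0.3 mm), positive downwards, about 1 mm per newton, stops at 0.010; negative if pulled up
- boss: the flat round boss, 22 mm across, at the START end of the rim, at plate x -50, y -60 mm; origin in its middle, at the top face; level with the rest of the rim, axes as the carriage
- run1a: the rim's first 41 mm after the boss; origin in its middle, at the top face; level with the rest of the rim, axes as the carriage
- run1b: the next 50 mm of rim, up to the first corner; origin in its middle, at the top face; level with the rest of the rim, axes as the carriage
- corner1: the first corner of the rim, 15 mm each way; origin where the centre lines meet, plate x -50, y +50 mm, at the top face; level with the rest of the rim, axes as the carriage
- run2a: the first 35 mm of the middle run after the first corner; origin in its middle, at the top face; level with the rest of the rim, axes as the carriage
- run2b: the other 45 mm of the middle run, up to the second corner; origin in its middle, at the top face; level with the rest of the rim, axes as the carriage
- corner2: the second corner of the rim, 15 mm each way; origin where the centre lines meet, plate x +50, y +50 mm, at the top face; level with the rest of the rim, axes as the carriage
- run3a: the first 40 mm of the last run after the second corner; origin in its middle, at the top face; level with the rest of the rim, axes as the carriage
- run3b: the next 45 mm of the last run; origin in its middle, at the top face; level with the rest of the rim, axes as the carriage
- finish: the last 10 mm of the rim, its plain square FINISH end, at plate x +50, y -50 mm; origin in its middle, at the top face; level with the rest of the rim, axes as the carriage
- knob_print: loose white printed knob, 24 mm across, 26 mm high, standing inside the U; origin at its underside; leave alone
- clip_print: loose white printed U-clip, 30 x 14 x 25 mm, standing on the plate beyond the middle run of the rim (plate y about +85); origin at its underside; leave alone
- scraper: loose spatula-like print scraper lying right of the bed; leave alone
- glue: loose small jar of bed glue, 32 mm across, 95 mm high, left of the bed; origin at its underside; leave alone
- caliper: loose steel caliper, about 200 mm long, lying left of the bed; leave alone
- driver: loose screwdriver lying right of the bed; leave alone
- cup: loose white plastic cup, 80 mm across, 90 mm high, left and nearer the robot; origin at its underside; leave alone

How it is judged:
On the way, in this order (a step that is already met when the one before it is completed fails the run):
1. the fingers touch boss with the bed pressed at least 1 mm (contact force between the fingers and boss above 0.2 N and value of joint plate above 0.001 m), for 0.05 s.
2. the fingers touch run1a, past boss, with the bed pressed at least 1 mm (contact force between the fingers and run1a above 0.2 N and value of joint plate above 0.001 m and not (contact force between the fingers and boss above 0.2 N)), for 0.05 s.
3. the fingers touch run1b, past run1a, with the bed pressed at least 1 mm (contact force between the fingers and run1b above 0.2 N and value of joint plate above 0.001 m and not (contact force between the fingers and run1a above 0.2 N)), for 0.05 s.
4. the fingers touch corner1 with the bed pressed at least 1 mm (contact force between the fingers and corner1 above 0.2 N and value of joint plate above 0.001 m), for 0.05 s.
5. the fingers touch run2a, past corner1, with the bed pressed at least 1 mm (contact force between the fingers and run2a above 0.2 N and value of joint plate above 0.001 m and not (contact force between the fingers and corner1 above 0.2 N)), for 0.05 s.
6. the fingers touch run2b, past run2a, with the bed pressed at least 1 mm (contact force between the fingers and run2b above 0.2 N and value of joint plate above 0.001 m and not (contact force between the fingers and run2a above 0.2 N)), for 0.05 s.
7. the fingers touch corner2 with the bed pressed at least 1 mm (contact force between the fingers and corner2 above 0.2 N and value of joint plate above 0.001 m), for 0.05 s.
8. the fingers touch run3a, past corner2, with the bed pressed at least 1 mm (contact force between the fingers and run3a above 0.2 N and value of joint plate above 0.001 m and not (contact force between the fingers and corner2 above 0.2 N)), for 0.05 s.
9. the fingers touch run3b, past run3a, with the bed pressed at least 1 mm (contact force between the fingers and run3b above 0.2 N and value of joint plate above 0.001 m and not (contact force between the fingers and run3a above 0.2 N)), for 0.05 s.
10. the fingers touch finish with the bed pressed at least 1 mm (contact force between the fingers and finish above 0.2 N and value of joint plate above 0.001 m), for 0.05 s.
At the end, for the whole second after the job is handed in: the rim was touched in order from the boss over every length of its runs and both corners to the plain end, with the bed pressed at least 1 mm at each; the bed is back at rest within 1 mm, and every loose thing is within 15 mm of where it stood and still (value of joint plate between -0.001 and 0.001 m and distance of each of knob_print, clip_print, scraper, glue, caliper, driver, cup from where it was at the start of the episode below 0.015 m and linear speed of each of knob_print, clip_print below 0.02 m/s).
It fails at once if the bed is pushed down onto its stops (more than 9 mm) (value of joint plate above 0.009 m).
It fails at once if the print or bed is pulled up by more than 3 mm (value of joint plate below -0.003 m).
It fails at once if a loose thing is moved or lifted by more than 20 mm (distance of any of knob_print, clip_print, scraper, glue, caliper, driver, cup from where it was at the start of the episode above 0.02 m).
It also fails if it takes over 42 s, if anything falls off the work surface, if the arm or the gripper's body presses on something with over 40 N, if the wrist force passes 120 N, or if a joint passes its speed limit or range.

## Working session

There is one attempt and no reset: what is moved stays moved. The work goes in short steps, each a Python script; the robot and the scene stay as the last script left them, time stands still between calls to the robot, and variables do not carry over. Pictures are saved under pics/ and viewed, about 8 in all and at most 12, crops included, and the job is handed in when it is done.

```bash
mkdir -p pics
python3 - <<'E'
from bench import manip, effector, viewer
import cv2
for n in ("top","side"):
    im=viewer.get_image(n); print(n,viewer.get_calibration(n))
    cv2.imwrite(f"pics/{n}0.png",im[:,:,::-1])
print(manip.current_clock(),manip.current_force(),manip.current_tcp_rot())
E
```

```text
top {'vfov': 48.54471145220176, 'cx': 255.81186018532773, 'cy': 196.235058315405, 'eye': array([0.4234731 , 0.01036689, 1.30145073]), 'attitude': array([-0.69724762,  0.71566808, -0.03241154,  0.02478821])}
side {'vfov': 50.30040611901396, 'cx': 259.737023790099, 'cy': 194.58367750055083, 'eye': array([ 0.09777925, -0.98258349,  0.85219175]), 'attitude': array([ 0.87518625, -0.1754309 ,  0.08855918, -0.44207498])}
0.1 [ 0.14542592 -0.51028109  0.10403324] [ 8.30658631e-01  5.56781323e-01 -7.53655711e-04  4.78819880e-04]
```

View pics/top0.png

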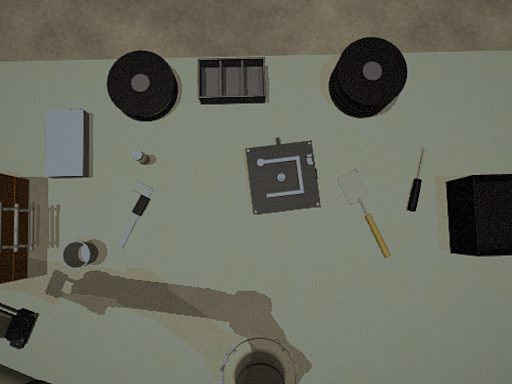

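View pics/side0.png

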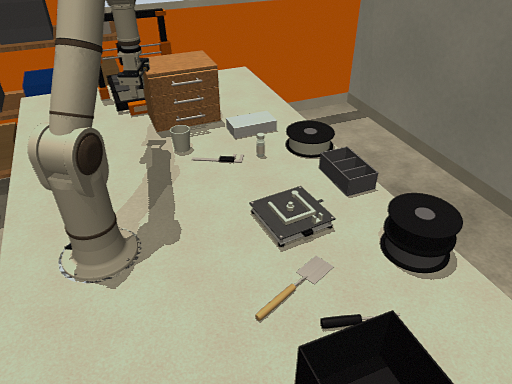

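The top view shows the bed centred near (283,177), with the boss at (261,162). The rim goes right to (299,157), down to (303,192), then left to the plain end at (268,196). The clip is at (310,159) and the knob at (281,177). Next I'll fit the plate's outline and the rim lines.

```bash
cat > h.py <<'E'
import numpy as np, cv2
from scipy.spatial.transform import Rotation as R
from bench import manip, effector, viewer
def to_plane(cal,uv,z):
    f=192/np.tan(np.radians(cal["vfov"])/2); uv=np.atleast_2d(uv)
    d=np.c_[(uv[:,0]-cal["cx"])/f,(uv[:,1]-cal["cy"])/f,np.ones(len(uv))]@R.from_quat(cal["attitude"]).as_matrix().T
    return cal["eye"]+d*((z-cal["eye"][2])/d[:,2])[:,None]
def project(cal,p):
    f=192/np.tan(np.radians(cal["vfov"])/2)
    c=(np.atleast_2d(p)-cal["eye"])@R.from_quat(cal["attitude"]).as_matrix()
    return c[:,:2]/c[:,2:]*f+[cal["cx"],cal["cy"]]
def fit2d(src,dst):  # rigid 2D: dst = c + Rot(a) src
    ms,md=src.mean(0),dst.mean(0); s,d=src-ms,dst-md
    a=np.arctan2((s[:,0]*d[:,1]-s[:,1]*d[:,0]).sum(),(s*d).sum())
    c=md-np.array([[np.cos(a),-np.sin(a)],[np.sin(a),np.cos(a)]])@ms
    return c,a
def rot(a): return np.array([[np.cos(a),-np.sin(a)],[np.sin(a),np.cos(a)]])
E
python3 - <<'E'
from h import *
RIM=[((-50,-45),(-50,40)),((-40,50),(40,50)),((50,40),(50,-50))]
for n,guess in (("top",[(261,162),(299,157),(303,192),(268,196)]),("side",None)):
    cal=viewer.get_calibration(n); img=cv2.imread(f"pics/{n}0.png"); g=cv2.cvtColor(img,cv2.COLOR_BGR2GRAY).astype(float)
    src=np.array([(-50,-60),(-50,50),(50,50),(50,-50)])/1e3
    if guess is not None:
        c,a=fit2d(src,to_plane(cal,np.array(guess,float),.059)[:,:2])
        c0,a0=c,a
    else: c,a=c0,a0
    for it in range(4):   # rim cross profiles -> intensity weighted centres
        S=[];D=[];rows=[];rhs=[]
        for p,q in RIM:
            p,q=np.array(p)/1e3,np.array(q)/1e3; t=(q-p)/np.linalg.norm(q-p); nn=np.array([-t[1],t[0]])
            for s in np.linspace(0,1,25):
                m=p+s*(q-p); off=np.arange(-.013,.0131,.0005)
                w=np.c_[(m+off[:,None]*nn)@rot(a).T+c,np.full(len(off),.059)]
                uv=project(cal,w).astype(np.float32)
                v=cv2.remap(g,uv[:,:1],uv[:,1:],cv2.INTER_LINEAR)[:,0]; v=np.clip(v-.5*(v.min()+v.max()),0,None)
                e=(v*off).sum()/v.sum()
                # n.(dc_local + da*perp(m)) = e
                rows.append([nn[0],nn[1],nn@np.array([-m[1],m[0]])]); rhs.append(e)
        x=np.linalg.lstsq(np.array(rows),np.array(rhs),rcond=None)[0]
        r=np.array(rhs)-np.array(rows)@x
        c=c+rot(a)@x[:2]; a+=x[2]
    print(n,"rim fit",c,np.degrees(a),"rms mm",1e3*np.sqrt((r**2).mean()), [round(1e3*k.mean(),2) for k in np.split(r,3)])
    if n=="top": c0,a0=c,a
    big=cv2.resize(img,None,fx=6,fy=6,interpolation=cv2.INTER_CUBIC)
    u0,v0=(project(cal,[[*c,.059]])[0]-[50,45]).astype(int)
    for (s,z) in ((src,.059),(np.array([(-100,-100),(-100,100),(100,100),(100,-100),(-100,-100)])/1e3,.045)):
        uv=(project(cal,np.c_[s@rot(a).T+c,np.full(len(s),z)])+.5)*6
        cv2.polylines(big,[np.round(uv).astype(np.int32)],False,(0,0,255),1)
    cv2.imwrite(f"pics/{n}_fit.png",big[v0*6:v0*6+540,u0*6:u0*6+600])
E
```

```text
top rim fit [ 0.58119865 -0.08462303] -174.45263090214027 rms mm 0.2461446341770284 [np.float64(0.11), np.float64(-0.0), np.float64(0.11)]
side rim fit [ 0.57960379 -0.08496521] -174.3649724644109 rms mm 0.28644007798423177 [np.float64(-0.03), np.float64(0.0), np.float64(-0.03)]
```

View pics/top_fit.png

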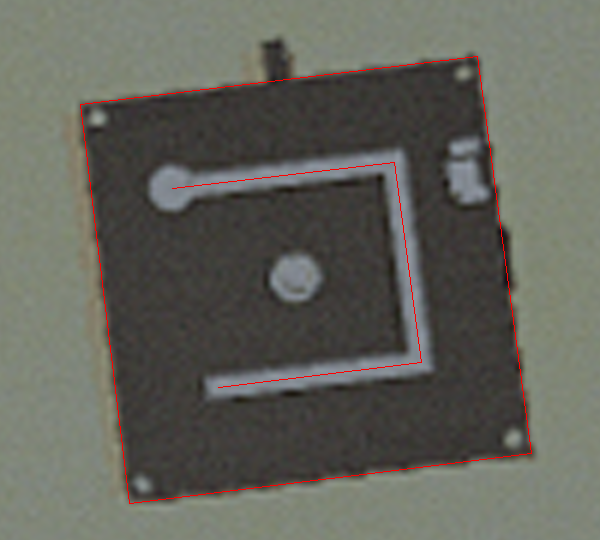

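View pics/side_fit.png

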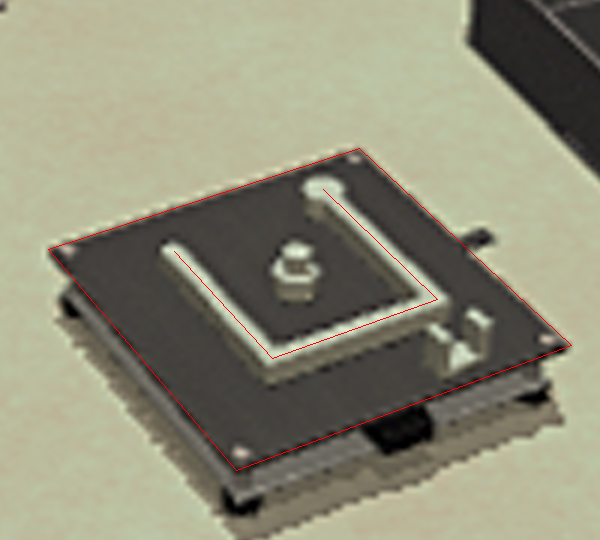

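Both views agree to within 2 mm: centre about (0.5805, -0.0848), yaw about -174.4°. I'll close the fingers, hover over the boss and check.

```bash
cat >> h.py <<'E'
C=np.array([.5805,-.0848]); A=np.radians(-174.42)
def P(x,y,z): return np.r_[C+rot(A)@(np.array([x,y])/1e3),z]
psi=A+np.pi; Q=np.array([np.cos(psi/2),np.sin(psi/2),0,0])
def force(n=5):
    f=[]
    for _ in range(n): f.append(manip.current_force()); manip.sleep(.01)
    return np.mean(f,0)
E
python3 - <<'E'
from h import *
print(P(-50,-60,.059), [None if (s:=manip.solve_ik(P(x,y,.055),Q)) is None else s.round(2) for x,y in ((-50,-60),(-50,50),(50,50),(50,-50))])
effector.close(5); print(manip.current_clock(),manip.current_finger_gap())
manip.servo_line(P(-50,-60,.2),Q,vel=.25)
manip.servo_line(P(-50,-60,.068),vel=.1)
print(manip.current_clock(),manip.current_tool_pos(),force(),manip.current_q())
ims=[]
for n in ("top","side"):
    im=viewer.get_image(n)[:,:,::-1]; u,v=project(viewer.get_calibration(n),P(0,0,.059))[0].astype(int)
    print(n,project(viewer.get_calibration(n),manip.current_tool_pos())-[u-50,v-60])
    ims.append(cv2.resize(im[v-60:v+40,u-50:u+50],None,fx=4,fy=4,interpolation=cv2.INTER_CUBIC))
cv2.imwrite("pics/hover.png",np.hstack(ims)); print(manip.current_clock())
E
```

```text
[ 0.62442894 -0.02022254  0.059     ] [array([-0.05,  0.63,  0.06,  1.75, -0.05,  0.77,  0.13]), array([ 0.07,  0.66,  0.12,  1.68, -0.1 ,  0.8 ,  0.34]), array([ 0.1 ,  0.53,  0.14,  1.93, -0.11,  0.69,  0.4 ]), array([-0.03,  0.49,  0.07,  1.99, -0.05,  0.65,  0.17])]
1.5333 0.000563235332561317
6.0583 [ 0.62509953 -0.02022987  0.06880157] [-0.0009989  -0.21829704  0.288004  ] [-0.03486292  0.60635615  0.03265839  1.74095799 -0.02609989  0.79326257
  0.1076303 ]
top [[28.34863841 45.41959753]]
side [[53.95205521 43.41255583]]
6.2
```

View pics/hover.png

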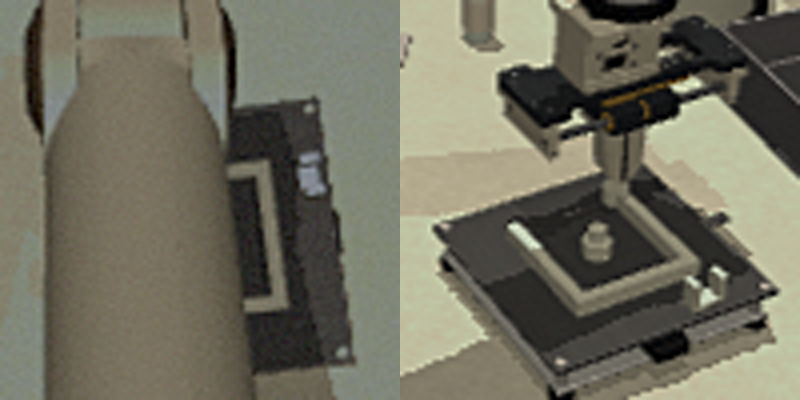

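The side view shows the closed tip at (615,190), right over the boss. Everything else is undisturbed. Next I'll press down with force feedback and trace the rim.

```bash
cat > trace.py <<'E'
from h import *
f0=force(10); z=.061; log=[]
while True:
    manip.servo_line(P(-50,-60,z),vel=.03); f=(force(4)-f0)
    log.append((-50,-60,z,f))
    if f[2]>3.5 or z<.0535: break
    z-=.001
for k in log: print(k[2],k[3].round(2))
print("contact",manip.current_clock(),manip.current_tool_pos())
if f[2]<2: raise SystemExit("no contact")
pts=[(-50,y) for y in range(-50,51,10)]+[(x,50) for x in range(-40,51,10)]+[(50,y) for y in range(40,-41,-10)]+[(50,-49)]
for x,y in pts:
    manip.servo_line(P(x,y,z),vel=.03); f=force(3)-f0
    print(x,y,round(z,4),f.round(2),(manip.current_tool_pos()-P(x,y,z)).round(4))
    z+=float(np.clip((f[2]-4)*.0005,-.001,.001))
    if f[2]<.7 or f[2]>7.5: raise SystemExit("force off: stopped")
    if manip.current_clock()>36: raise SystemExit("time")
manip.sleep(.1); print("end",manip.current_clock())
manip.servo_line(P(50,-49,.2),vel=.15)
print(manip.current_clock(),force()-f0)
E
python3 trace.py
```

```text
0.061 [-0.41  0.01  0.01]
0.06 [ 0.21  0.36 -0.08]
0.059 [0.64 0.67 0.38]
0.057999999999999996 [-0.27  0.33  0.79]
0.056999999999999995 [0.24 0.31 2.07]
0.055999999999999994 [0.1  0.43 3.31]
0.05499999999999999 [-0.25  0.34  4.26]
contact 8.4 [ 0.62458593 -0.02025594  0.05513574]
-50 -50 0.055 [0.01 1.49 4.04] [ 0.0003 -0.0007  0.0001]
-50 -40 0.055 [-0.23  0.38  3.69] [-0.     -0.0011 -0.    ]
-50 -30 0.0549 [0.14 1.35 4.08] [ 0.0001 -0.0009  0.    ]
-50 -20 0.0549 [0.03 1.28 4.54] [ 0.0001 -0.001   0.0001]
-50 -10 0.0552 [-0.03  1.28  4.44] [ 0.     -0.0011  0.    ]
-50 0 0.0554 [-0.42  0.64  3.71] [ 0.    -0.001  0.   ]
-50 10 0.0552 [-0.3   1.06  4.11] [ 0.0001 -0.0009  0.    ]
-50 20 0.0553 [0.21 0.95 3.72] [ 0.0001 -0.001   0.    ]
-50 30 0.0552 [-0.34  0.83  4.02] [ 0.0001 -0.0009  0.0001]
-50 40 0.0552 [0.21 0.5  3.59] [ 0.     -0.001   0.0001]
-50 50 0.055 [0.02 1.14 4.71] [ 0.0001 -0.0009  0.0001]
-40 50 0.0553 [ 1.48 -0.62  4.02] [-0.0004 -0.0007  0.0001]
-30 50 0.0553 [0.6  0.37 3.91] [-0.0008  0.0002 -0.0002]
-20 50 0.0553 [0.87 0.09 4.54] [-0.0007 -0.     -0.0001]
-10 5
[... 316 characters left out ...]
008 -0.0001 -0.0002]
50 50 0.0555 [0.66 0.14 4.01] [-0.0007 -0.0001 -0.0001]
50 40 0.0555 [-0.62 -0.13  3.85] [-0.0004  0.0007 -0.0002]
50 30 0.0554 [0.4  0.76 3.98] [0.0001 0.001  0.    ]
50 20 0.0554 [-0.17  0.43  3.93] [-0.0001  0.0008 -0.0001]
50 10 0.0554 [0.06 0.23 3.92] [-0.0001  0.0008 -0.0001]
50 0 0.0554 [-0.04  0.02  3.92] [-0.0001  0.0008 -0.    ]
50 -10 0.0553 [0.23 0.44 3.79] [-0.      0.0008 -0.    ]
50 -20 0.0552 [0.26 0.38 3.94] [-0.0001  0.0008 -0.    ]
50 -30 0.0552 [0.1  0.15 4.37] [-0.0001  0.0008 -0.    ]
50 -40 0.0554 [0.38 0.6  3.96] [-0.0001  0.0009 -0.    ]
50 -49 0.0554 [0.69 0.21 4.31] [-0.0001  0.0007 -0.0001]
end 24.225
25.3417 [0.28500391 0.45706563 0.15917168]
```

Run:
```python
from h import *
im=viewer.get_image("side")[:,:,::-1]; a=cv2.imread("pics/side0.png")
cv2.imwrite("pics/end.png",np.hstack([a[100:350,150:400],im[100:350,150:400]]))
manip.sleep(.3); print(manip.current_clock());
```

```text
25.7333
```

View pics/end.png

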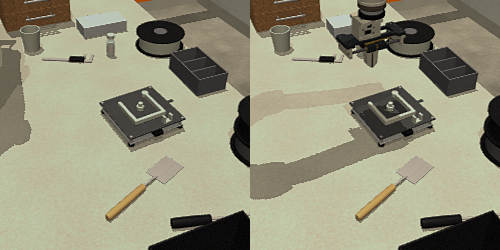

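The before and after pictures match: the knob, clip, scraper, jar, caliper, driver and cup look unmoved, and the fingers are clear of the bed.

```bash
python3 -c "
from bench import manip
manip.hand_in(); print(manip.current_clock())"
```

```text
the job is handed in; nothing more can be done
the job is handed in; nothing more can be done
```

I ran the closed fingertips along the top of the rim from the boss, round both corners, to the plain end, then lifted clear and handed the job in at about 26 s of the 42 s allowed.

- **Pressure:** contact force read 3.6–4.7 N at every 10 mm check, so the bed should have given about 4 mm all the way. That is well above the 1 mm needed and well short of the stops.
- **Position:** the top and side views agreed on the bed's position to about 2 mm. While sliding, the fingertips lagged the planned path by up to about 1 mm, which is small against the 10 mm wide rim.
- **End state:** after lifting, the force reading was back near zero, and the side picture shows the loose things where they were. I judged that by eye and did not measure it.

Bed travel and contact with each length of rim are inferred from wrist force and fingertip position, because the plate joint itself can't be read. No check failed. The overhead view was blocked by the arm over the boss, so there I relied on the side view and the force.

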